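# Hang the weigh pan on the scale arm and tug-test it

## Robot

A 6-joint arm with a two-finger parallel gripper is mounted at the origin on the work surface. World frame = base frame: x ahead of the robot, y to its left, z up, the work surface at z = 0. Lengths are in m, angles in rad, forces in N, time in s.
With the tool pointing down it reaches from about 0.4 to 0.825 m from the base axis. Payload 7 kg.
Tool frame: the origin (TCP) lies on the mounting face of the last link; the fingertips stand arm.tcp_to_tips ahead of it and the grasp point (between the pads) lies 159 mm ahead of it (arm.tcp_to_tips is the distance from the TCP to the fingertips, in m); z points along the fingers, y is the direction in which the jaws open and shut (so a half turn about z gives the same grasp; the last joint's range is limited). The gripper opens to 88 mm and grips with 3 to 60 N. Pads are 19 mm wide; open, the fingers measure 130 mm over their backs; the gripper's body (78 mm by 193 mm) begins 47 mm behind the grasp point.
Start: joints at [0.288, 0.359, 0.012, 0, -1.224, -0.288], TCP at [0.675, -0, 0.405] pointing down, gripper open.
Joint ranges: [-3.07, 3.07], [-1.43, 2.12], [-1.02, 1.25], [-3.03, 1.67], [-3.05, -0], [-3.03, 3.03]. Speed limits (rad/s): [2.39, 2.39, 3.01, 3.14, 3.14, 3.14].

## Interface

Orientations are given as [roll, pitch, yaw] about the fixed x, y, z axes, in that order (R = Rz(yaw) Ry(pitch) Rx(roll)).
In Python, from station import arm, cams, job_done, finder gives the robot as it stands.
- The arm moves only by the tool play_rows, never from a script. Its argument "targets" is a list that holds one entry, the list of rows, each a list of 4 numbers: the shift along the tool's x, y, z in m, then the turn about the tool's z in degrees. A call has 1 to 5 rows; each row is the pose to reach, as a shift and turn from the pose commanded when the call began, along the tool's axes at that moment; what a row does not reach only later rows make up. A row lasts 1/8 s, in which the tool goes at most 62.5 mm and 10.7 degrees, less where a joint would pass 70% of its speed; a pose out of reach is approached as far as the arm can. A call with a gripper value outside its range is refused whole. "grip" is the closure in counts, from 0 (fully open) to 255 (shut), set as the call begins (left out, the last holds). The fingers move at their own pace and stop on an object; "newtons" is the grip in N (left out, the last holds). Time passes only in rows, so rows that repeat a pose let the fingers close. It gives the time, the measured TCP pose, the force and the opening at its end, in the units of the state.
- arm.get_state(): the state, without advancing time (a new reading comes with each control period).
- cams.grab_frame(name): name is "scene" or "side" or "wrist"; returns (picture, depth): 384x512x3 uint8, red, green, blue; 384x512 float32, m along the optical axis (not along the pixel's ray), 0 where there is no reading.
- cams.camera_params(name): a dict with "intrinsics" (3x3 intrinsics, pixels), "position" and "attitude" of the camera in the world. Camera axes: x right, y down, z forward; pixel columns grow to the right and rows downward; lengths in m; the calibration is good to about 2 mm. A picture is of the moment at which its call begins: read the wrist's pose just before it. camera_params takes no time and is no camera call; for the wrist camera it gives the pose at the moment of the call.
- job_done(): hands the job in, once; it reports no verdict.
Trained networks look in the newest picture that a camera, given by its name, has taken for a name from the list of things; names that differ only in an ending like _2 or _b are one class to them, and where a whole thing is asked for, a point or a joint stands for the part that bears it (a point fixed in the world has none). Each returns a list of dicts, best first, with "score" (0 to 1); they miss things now and then, are a little off and sometimes report something else, mostly with a low value. They report only what shows in the picture. A call takes as long as a camera call.
- finder.find_in(camera, query): "xyz" ([x, y, z] in m, in world coordinates, good to about 4 mm: the middle of the surface that is visible of it).
- finder.masks_of(camera, query): "mask" (384x512 bool, what is visible of it).
The state is a dict: "t": time; "q": joint angles; "qd": joint speeds; "joint_efforts": joint torques, N m; "eef_pos": TCP position; "ee_rot": TCP orientation; "force": force on the tool from outside, world axes, zero at the start; "moment": the same for the moment, N m; "width": finger opening in m.
Only numpy, scipy, OpenCV 4.12 (cv2) and the standard library are available. Lean on these libraries where they do the work, as an engineer would, in place of code of your own. Each camera call takes 0.05 s, during which the arm holds its last target. There are 200 camera calls.

## Task

Pick up the weigh pan by its black finger tab, hang its bail on the arm of the scale stand with the crossbar caught in the arm's notch, and before letting go tug it down gently, about 10 N for half a second, to confirm that it is held; then let go and leave it hanging still and level. Never load the scale arm hard (25 N is too much), and leave the other things on the bench where they are.

Things in the scene. Friction and masses are not known exactly. Their poses are not given: they have to be found in the camera images.
- stand: Scale stand, fixed: foot plate 200 x 160 x 12 mm, 36 mm square column, grey head 80 (x) x 84 (y), z 150 to 205, and a steel arm reaching from the head's front along the stand's -x. Origin: on the bench under the column; z up. The arm is a level bar 10 mm wide at y = 0, z 178 to 200, with a 6 mm long lip at its end up to z = 206; the load cell lets it sink 1 mm per 8 N.
- near (a point): Point on the line of the arm's flat top (z = 200 mm), 90 mm in front of the stand's origin; axes as the stand. The arm is clamped at a new, unmeasured reach each time (holds to 80 N). Its one notch, 50 mm back from the arm's outer end, has its middle anywhere between this point and point far: find it by sliding the crossbar along the top under light pressure until it drops in, or by looking.
- far (a point): Point on the same line, 150 mm in front of the stand's origin: the farthest place for the notch's middle (the arm's end is then at 200 mm; at the nearest, 140 mm). The notch runs across the arm's top: 8 mm deep (floor at z = 192 mm), floor 9 mm long, walls sloping at 60 degrees, 18 mm long at the top. The top is flat elsewhere.
- pan: Weigh pan, loose, 0.18 to 0.35 kg: aluminium tray 90 (x) x 100 (y) x 18 mm with a rigid bail in its y-z plane: uprights 6 x 5 mm at y = +-36 and a steel crossbar 6 mm thick, z 110 to 122. The opening under it, 67 mm wide, goes over the arm endwise, pan's x along the arm, either way round. Origin: centre of the underside; z up. Starts standing on the bench.
- crossbar (a point): Middle of the underside of the pan's crossbar (110 mm above the pan's origin): the line that rests on the arm. Axes as the pan.
- tab (a point): Grasp point of the black finger tab, 12 (x) x 24 (y) mm, that stands on the crossbar (150 mm above the pan's origin, 18 mm below the tab's top). Axes as the pan.
- drive: Bystander: bare hard disk 146 x 101 x 26 mm lying flat. Origin: centre of underside.
- car: Bystander: yellow toy car 90 x 48 x 46 mm. Origin: centre of underside.
- coil: Bystander: salvaged transformer 60 x 46 x 50 mm. Origin: centre of underside.
- jar: Bystander: small glass jar, 56 mm across, 60 mm tall. Origin: centre of underside.
- driver: Bystander: screwdriver lying down. Origin: underside near its middle.
- sink: Bystander: finned heat sink 80 x 60 x 32 mm. Origin: centre of underside.

How it is judged:
By the outcome, as a careful person would: the job done as asked, in the order asked, and still so for the second after the job is handed in, with the robot touching nothing.
It also fails if it takes over 70 s, if anything falls off the work surface, if the arm or the gripper's body presses on something with over 40 N, if the wrist force passes 120 N, or if a joint passes its speed limit or range.

## Working session

There is one attempt and no reset: what is moved stays moved. The work goes in short steps, Python scripts to look and compute and a tool call to move; the robot and the scene stay as the last step left them, time stands still between calls to the robot, and variables do not carry over. Pictures are saved under pics/ and viewed, about 8 in all and at most 12, crops included, and the job is handed in when it is done.

Besides the shell and the picture viewer there is one more tool, called after "Request:" as a command line: name --argument value ..., lists and objects as JSON in quotes. play_rows: Moves the arm, as the interface text tells. Its arguments: {"type":"object","properties":{"targets":{"type":"array","items":{"type":"array","items":{"type":"array","items":{"type":"number"}}}},"grip":{"type":"number"},"newtons":{"type":"number"}},"required":["targets"]}

```bash
mkdir -p pics; ls
cat > h.py <<'E'
from station import arm,cams,job_done,finder
import numpy as np,cv2
def Rm(a):
    a=np.array(a)
    if a.shape==(3,3): return a
    if a.size==4:
        from scipy.spatial.transform import Rotation as R; return R.from_quat(a).as_matrix()
    from scipy.spatial.transform import Rotation as R; return R.from_euler('xyz',a).as_matrix()
def grab(n,fn=None):
    c=cams.camera_params(n); im,d=cams.grab_frame(n)
    if fn: cv2.imwrite('pics/'+fn,im[:,:,::-1])
    return im,d,c
def cloud(d,c):
    K=np.array(c['intrinsics']); v,u=np.mgrid[:384,:512]
    p=np.stack([(u-K[0,2])/K[0,0]*d,(v-K[1,2])/K[1,1]*d,d],-1)
    return p@Rm(c['attitude']).T+np.array(c['position'])
E
python3 - <<'E'
from h import *
print(arm.get_state(),arm.tcp_to_tips)
ims=[]
for n in('scene','side'):
    im,d,c=grab(n); ims.append(im)
    print(n,c)
    np.savez(n+'0.npz',im=im,d=d,p=cloud(d,c))
    for q in('stand','pan','tab','crossbar','drive','car','coil','jar','driver','sink'):
        print(q,[(np.round(r['xyz'],3).tolist(),round(r['score'],2)) for r in finder.find_in(n,q)[:2]])
a=np.vstack(ims); cv2.imwrite('pics/a.png',cv2.resize(a[:,:,::-1],(400,600)) if 0 else ims[0][:,:,::-1]); cv2.imwrite('pics/b.png',ims[1][:,:,::-1])
E
```

```text
pics
{'t': 0.0, 'q': array([ 2.88077349e-01,  3.59372092e-01,  1.10594967e-02, -3.54084211e-04,
       -1.22410121e+00, -2.88124653e-01]), 'qd': array([ 1.66532524e-03, -1.38125158e-03,  9.66808871e-04,  1.97709282e-03,
        7.75091471e-04, -2.51108498e-05]), 'joint_efforts': array([-8.00930356e-04, -5.82726967e+01,  2.93058443e+01,  6.99745238e+00,
        6.93249181e-03, -2.06530804e-04]), 'eef_pos': array([ 6.74800901e-01, -1.68682766e-05,  4.03731583e-01]), 'ee_rot': array([ 3.13994726e+00, -1.40517363e-04, -1.57096410e+00]), 'force': array([0.01506143, 0.33690889, 0.37201314]), 'moment': array([-0.03895199, -0.0166481 , -0.00535924]), 'width': 0.08734870049081707} 0.1781
scene {'intrinsics': array([[424.97126167,   0.        , 253.69404194],
       [  0.        , 424.97126167, 191.88753372],
       [  0.        ,   0.        ,   1.        ]]), 'position': array([ 1.17653523, -0.16553109,  1.14890849]), 'attitude': array([-2.54894596,  0.01024784,  1.26132064])}
stand [([0.709, 0.143, 0.011], 0.96), ([0.533, 0.404, 0.025], 0.37)]
pan [([0.524, -0.196, 0.004], 0.77)]
tab [([0.5
[... 403 characters left out ...]
.        , 257.13745796],
       [  0.        , 424.55598139, 195.20991264],
       [  0.        ,   0.        ,   1.        ]]), 'position': array([0.2751014 , 1.23034205, 0.82491916]), 'attitude': array([-2.08358529e+00, -1.25747990e-03, -2.96434796e+00])}
stand [([0.672, 0.171, 0.014], 0.71)]
pan [([0.518, -0.188, 0.011], 0.74), ([0.702, -0.214, 0.032], 0.42)]
tab [([0.515, -0.189, 0.013], 0.7)]
crossbar [([0.511, -0.186, 0.005], 0.7)]
drive [([0.362, 0.04, 0.026], 0.71), ([0.511, -0.183, 0.006], 0.22)]
car [([0.452, 0.312, 0.03], 0.98), ([0.514, -0.187, 0.012], 0.53)]
coil [([0.704, -0.212, 0.033], 0.62)]
jar [([0.689, -0.349, 0.038], 0.49)]
driver [([0.322, 0.301, 0.016], 0.71)]
sink []
```

View pics/a.png

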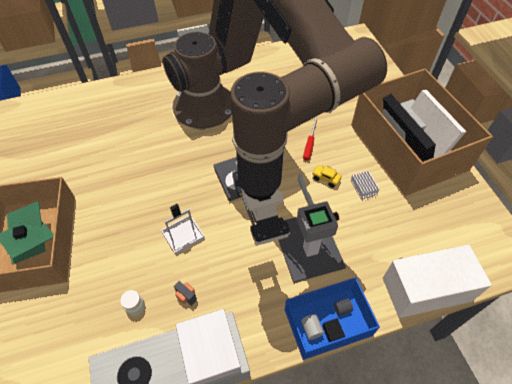

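View pics/b.png

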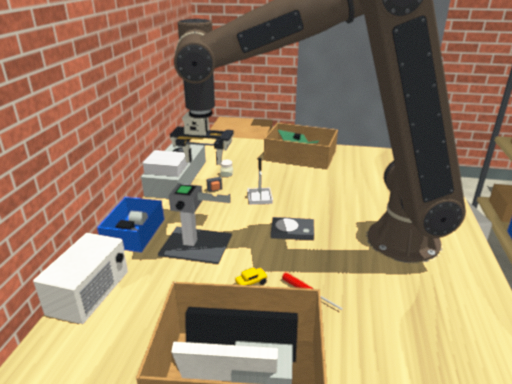

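Run:
```python
from h import *
for n in('scene','side'):
    z=np.load(n+'0.npz');p=z['p'].reshape(-1,3)
    ok=z['d'].reshape(-1)>0
    m=ok&(abs(p[:,0]-.52)<.09)&(abs(p[:,1]+.19)<.09)
    q=p[m]
    print(n,'tray/bail bands')
    for a,b in((.004,.03),(.03,.1),(.1,.128),(.128,.18)):
        s=q[(q[:,2]>a)&(q[:,2]<b)]
        if len(s)>3:
            print(a,len(s),s.mean(0).round(4),s.min(0).round(4),s.max(0).round(4))
            r=cv2.minAreaRect(s[:,:2].astype(np.float32)*1000);print(r)
    m=ok&(abs(p[:,0]-.7)<.22)&(abs(p[:,1]-.15)<.2)
    q=p[m]
    for a,b in((.185,.203),(.203,.215)):
        s=q[(q[:,2]>a)&(q[:,2]<b)]
        if len(s)>3: print(a,len(s),s.mean(0).round(4),cv2.minAreaRect(s[:,:2].astype(np.float32)*1000))
```

```text
scene tray/bail bands
0.004 788 [ 0.5224 -0.1927  0.009 ] [ 0.4302 -0.2796  0.004 ] [ 0.6095 -0.1002  0.0293]
((519.5692138671875, -189.5117645263672), (179.08216857910156, 178.9979705810547), 0.4301100969314575)
0.03 55 [ 0.5217 -0.1933  0.0676] [ 0.508  -0.2333  0.031 ] [ 0.5343 -0.1576  0.0999]
((520.7724609375, -195.31240844726562), (8.298439979553223, 76.8624267578125), 15.122190475463867)
0.1 101 [ 0.5223 -0.1954  0.119 ] [ 0.5081 -0.2328  0.1019] [ 0.5361 -0.1575  0.1276]
((521.6760864257812, -195.1669921875), (10.118733406066895, 76.99586486816406), 17.294021606445312)
0.128 102 [ 0.5242 -0.1952  0.1546] [ 0.5123 -0.2075  0.1287] [ 0.5313 -0.183   0.1734]
((521.6580810546875, -195.1826629638672), (15.761542320251465, 24.19841194152832), 16.63167381286621)
0.185 360 [0.6662 0.1504 0.1957] ((641.7442626953125, 162.03671264648438), (101.59294128417969, 181.89930725097656), 87.39664459228516)
0.203 847 [0.6889 0.1508 0.2066] ((640.6849365234375, 153.3690643310547), (84.07669830322266, 181.48147583007812), 87.57015991210938)
side tray/bail bands
0.004 268 [ 0.5179 -0.1871  0.0108]
[... 274 characters left out ...]
06933594), (4.420977592468262, 86.37191772460938), 13.282360076904297)
0.1 19 [ 0.5122 -0.1663  0.117 ] [ 0.5074 -0.1941  0.1008] [ 0.5222 -0.1526  0.1256]
((514.755859375, -173.35629272460938), (7.512922286987305, 43.33881759643555), 10.005412101745605)
0.128 37 [ 0.5168 -0.1841  0.1517] [ 0.5124 -0.198   0.1293] [ 0.523  -0.1763  0.1715]
((517.336181640625, -187.45596313476562), (7.60590124130249, 22.71997833251953), 10.12941837310791)
0.185 392 [0.6398 0.1758 0.1942] ((639.4375, 167.4408721923828), (106.56809997558594, 181.8591766357422), 85.38114166259766)
0.203 351 [0.6835 0.1607 0.2065] ((638.375732421875, 156.7491455078125), (178.73536682128906, 86.58470153808594), 0.5755800008773804)
```

Scene view: pan at about (183,232) with its tab at (176,211), and the stand head at (318,218) with its arm running up to about (300,178). The side view agrees. Next I'll fit the line of the stand's arm.

Run:
```python
from h import *
for n in('scene','side'):
    z=np.load(n+'0.npz');p=z['p'];im=z['im']
    m=(z['d']>0)&(p[...,2]>.17)&(p[...,2]<.215)&(p[...,0]>.45)&(p[...,0]<.76)&(p[...,1]>.06)&(p[...,1]<.25)
    q=p[m]
    # profile by x bins
    for x in np.arange(.50,.76,.01):
        s=q[(q[:,0]>=x)&(q[:,0]<x+.01)]
        if len(s): print(n,round(x,3),len(s),'y',np.percentile(s[:,1],[2,50,98]).round(3),'z',np.percentile(s[:,2],[2,50,98]).round(3))
    # foot plate
    m=(z['d']>0)&(p[...,2]>.006)&(p[...,2]<.02)&(p[...,0]>.5)&(p[...,0]<.9)&(p[...,1]>.0)&(p[...,1]<.3)&(im.max(-1)<110)
    print(cv2.minAreaRect(p[m][:,:2].astype(np.float32)*1000))
im=np.load('scene0.npz')['im'][140:300,200:360];im2=np.load('side0.npz')['im'][150:280,140:300]
cv2.imwrite('pics/c.png',np.vstack([cv2.resize(im,None,fx=3,fy=3,interpolation=2)[:300,:,::-1],cv2.resize(im2,None,fx=3,fy=3,interpolation=2)[:300,:,::-1]]))
```

```text
scene 0.55 24 y [0.152 0.154 0.161] z [0.183 0.202 0.21 ]
scene 0.56 20 y [0.151 0.153 0.16 ] z [0.182 0.2   0.203]
scene 0.57 16 y [0.15  0.152 0.159] z [0.183 0.2   0.204]
scene 0.58 20 y [0.15  0.152 0.16 ] z [0.182 0.199 0.204]
scene 0.59 23 y [0.15  0.154 0.16 ] z [0.181 0.195 0.202]
scene 0.6 10 y [0.149 0.15  0.159] z [0.18  0.192 0.199]
scene 0.61 20 y [0.149 0.152 0.159] z [0.183 0.2   0.204]
scene 0.62 20 y [0.149 0.15  0.158] z [0.182 0.199 0.204]
scene 0.63 18 y [0.148 0.151 0.16 ] z [0.182 0.198 0.205]
scene 0.64 16 y [0.135 0.152 0.158] z [0.191 0.2   0.203]
scene 0.65 95 y [0.111 0.145 0.191] z [0.175 0.205 0.208]
scene 0.66 106 y [0.111 0.145 0.192] z [0.179 0.206 0.21 ]
scene 0.67 122 y [0.11  0.147 0.19 ] z [0.176 0.207 0.211]
scene 0.68 118 y [0.11  0.148 0.206] z [0.176 0.207 0.211]
scene 0.69 147 y [0.11  0.153 0.208] z [0.182 0.206 0.211]
scene 0.7 126 y [0.109 0.149 0.206] z [0.179 0.207 0.211]
scene 0.71 134 y [0.109 0.146 0.189] z [0.177 0.206 0.21 ]
scene 0.72 220 y [0.109 0.14  0.189] z [0.171 0.203 0.209]
scene 0.73 87 y [0.122 0.169 0.189] z [0.172 0.19  
[... 587 characters left out ...]
 0.164] z [0.18  0.193 0.202]
side 0.63 27 y [0.155 0.161 0.165] z [0.179 0.19  0.203]
side 0.64 75 y [0.118 0.16  0.198] z [0.172 0.192 0.205]
side 0.65 93 y [0.123 0.182 0.199] z [0.171 0.202 0.208]
side 0.66 78 y [0.117 0.185 0.2  ] z [0.172 0.205 0.209]
side 0.67 81 y [0.119 0.192 0.21 ] z [0.172 0.204 0.209]
side 0.68 89 y [0.124 0.194 0.215] z [0.174 0.204 0.209]
side 0.69 75 y [0.119 0.192 0.216] z [0.174 0.205 0.209]
side 0.7 70 y [0.118 0.181 0.21 ] z [0.179 0.206 0.21 ]
side 0.71 71 y [0.12  0.192 0.198] z [0.172 0.205 0.208]
side 0.72 52 y [0.117 0.191 0.198] z [0.174 0.203 0.208]
((702.3622436523438, 134.9268798828125), (208.22720336914062, 269.73419189453125), 86.00980377197266)
```

View pics/c.png

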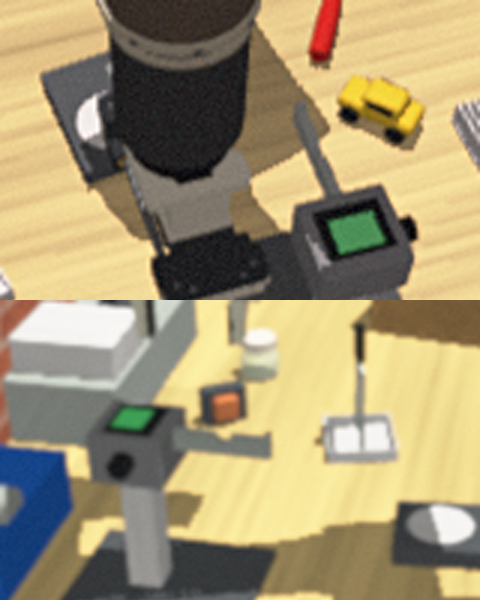

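Request:
play_rows --targets '[[[0.04,0.03,-0.003,-3],[0.085,0.068,-0.006,-7],[0.13,0.105,-0.01,-11],[0.17,0.137,-0.013,-14],[0.193,0.155,-0.015,-16]]]'

```text
t: 1.72
eef_pos: [0.5182, -0.1946, 0.4203]
ee_rot: [-3.141, -0.0, -1.291]
force: [0.8, 0.6, -0.3]
width: 0.0878
```

Request:
play_rows --targets '[[[0,0,0,0],[0,0,0,0]]]'

```text
t: 1.98
eef_pos: [0.5202, -0.1929, 0.4198]
ee_rot: [-3.141, -0.0, -1.292]
force: [0.1, 0.8, 0.5]
width: 0.0877
```

```bash
cat > w.py <<'E'
from h import *
import sys
n=sys.argv[1]
s=arm.get_state(); print({k:np.round(s[k],4) for k in('t','eef_pos','ee_rot','force','width')})
im,d,c=grab('wrist',n+'.png'); p=cloud(d,c); np.savez(n+'.npz',im=im,d=d,p=p)
print(c['position'],c['attitude'])
E
cat >> w.py <<'E'
def st(lo,hi,cx,cy,r=.08):
    m=(d>0)&(abs(p[...,0]-cx)<r)&(abs(p[...,1]-cy)<r)&(p[...,2]>lo)&(p[...,2]<hi); q=p[m]
    if len(q)<5: print(lo,'none'); return
    print(lo,len(q),q.mean(0).round(4),cv2.minAreaRect(q[:,:2].astype(np.float32)*1000))
E
(cat w.py; echo 'st(.1,.126,.52,-.193);st(.13,.16,.52,-.193);st(.16,.175,.52,-.193)')>w1.py; python3 w1.py w1
```

```text
{'t': np.float64(1.975), 'eef_pos': array([ 0.5202, -0.1929,  0.4198]), 'ee_rot': array([-3.1411e+00, -1.0000e-04, -1.2922e+00]), 'force': array([0.1458, 0.7832, 0.5397]), 'width': np.float64(0.0877)}
[ 0.54164722 -0.27230351  0.39927335] [ 2.83503174e+00  3.66042134e-05 -2.86447498e+00]
0.1 299 [ 0.5223 -0.2093  0.1204] ((518.873291015625, -194.97268676757812), (7.933897495269775, 77.06671142578125), 14.132689476013184)
0.13 139 [ 0.5217 -0.2064  0.1463] ((521.5377197265625, -205.6045379638672), (12.045936584472656, 2.7429745197296143), 18.049827575683594)
0.16 487 [ 0.519  -0.1962  0.1669] ((518.8086547851562, -195.45701599121094), (11.713543891906738, 23.898460388183594), 16.082317352294922)
```

View pics/w1.png

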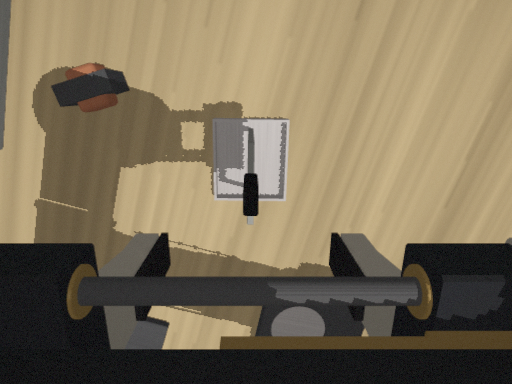

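The wrist view shows the tab centred at about (251,195). Measured centre is (0.519, -0.1955), yaw 16°. I'll descend and grasp.

Request:
play_rows --targets '[[[0.002,0.002,0.03,0],[0.002,0.002,0.065,0],[0.002,0.002,0.095,0],[0.002,0.002,0.11,0],[0.002,0.002,0.11,0]]]'

```text
t: 2.65
eef_pos: [0.5189, -0.195, 0.3089]
ee_rot: [3.14, 0.0, -1.291]
force: [-0.2, 0.8, 0.7]
width: 0.0876
```

Request:
play_rows --targets '[[[0,0,0,0],[0,0,0,0],[0,0,0,0],[0,0,0,0],[0,0,0,0]]]' --grip 255 --newtons 40

```text
t: 3.28
eef_pos: [0.5186, -0.1955, 0.3098]
ee_rot: [-3.141, -0.0, -1.292]
force: [-0.3, 0.6, -0.2]
width: 0.0431
```

Request:
play_rows --targets '[[[0,0,0,0],[0,0,0,0],[0,0,0,0],[0,0,0,0]]]'

```text
t: 3.78
eef_pos: [0.5184, -0.1954, 0.3094]
ee_rot: [3.141, 0.0, -1.292]
force: [0.7, 0.3, -1.9]
width: 0.012
```

Request:
play_rows --targets '[[[0,0,-0.01,0],[0,0,-0.035,0],[0,0,-0.07,0],[0,0,-0.1,0],[0,0,-0.11,0]]]'

```text
t: 4.4
eef_pos: [0.5188, -0.1956, 0.4219]
ee_rot: [-3.138, -0.001, -1.291]
force: [0.7, -0.3, -3.4]
width: 0.0118
```

Request:
play_rows --targets '[[[-0.02,-0.003,0,0],[-0.06,-0.009,0,0],[-0.105,-0.016,0,0],[-0.15,-0.023,0,0],[-0.195,-0.03,0,0]]]'

```text
t: 5.03
eef_pos: [0.493, 0.0015, 0.4188]
ee_rot: [3.14, 0.0, -1.292]
force: [1.7, 0.5, -3.1]
width: 0.0116
```

Request:
play_rows --targets '[[[-0.045,-0.007,0,4],[-0.085,-0.014,0,8],[-0.12,-0.019,0,12],[-0.145,-0.023,0,16],[-0.155,-0.025,0,18]]]'

```text
t: 5.65
eef_pos: [0.4744, 0.1574, 0.4187]
ee_rot: [3.14, -0.001, -1.606]
force: [-0.4, 0.3, -3.0]
width: 0.0116
```

Request:
play_rows --targets '[[[0,0,0,0],[0,0,0,0],[0,0,0,0]]]'

```text
t: 6.02
eef_pos: [0.475, 0.1555, 0.4195]
ee_rot: [3.141, -0.0, -1.606]
force: [-0.7, 0.1, -2.9]
width: 0.0118
```

```bash
(cat w.py; echo '
for x in np.arange(.50,.66,.01):
    q=p[(d>0)&(abs(p[...,0]-x-.005)<.005)&(p[...,2]>.185)&(p[...,2]<.215)&(abs(p[...,1]-.155)<.03)]
    if len(q): print("w",round(x,3),len(q),np.percentile(q[:,1],[2,50,98]).round(4),np.percentile(q[:,2],[5,50,95]).round(4))
for n in("scene","side"):
    im,d,c=grab(n,n+"2.png");p=cloud(d,c);np.savez(n+"2.npz",im=im,d=d,p=p)
    q=p[(d>0)&(abs(p[...,0]-.475)<.06)&(abs(p[...,1]-.155)<.045)&(p[...,2]>.19)&(p[...,2]<.27)]
    for z in np.arange(.2,.26,.005):
        s=q[abs(q[:,2]-z-.0025)<.0025]
        if len(s): print(n,round(z,3),len(s),s.min(0).round(3),s.max(0).round(3))
    for x in np.arange(.53,.66,.01):
        q=p[(d>0)&(abs(p[...,0]-x-.005)<.005)&(p[...,2]>.175)&(p[...,2]<.215)&(abs(p[...,1]-.155)<.03)]
        if len(q): print(n,round(x,3),len(q),np.percentile(q[:,1],[2,50,98]).round(4),np.percentile(q[:,2],[5,50,95]).round(4))
'
)>w2.py; python3 w2.py w2; python3 -c "
import cv2,numpy as np
a=cv2.imread('pics/scene2.png');b=cv2.imread('pics/side2.png');w=cv2.imread('pics/w2.png')
cv2.imwrite('pics/d.png',np.hstack([np.vstack([cv2.resize(a[130:280,210:360],(300,300)),cv2.resize(b[110:260,140:290],(300,300))]),cv2.resize(w,(500,600))]))"
```

```text
{'t': np.float64(6.025), 'eef_pos': array([0.475 , 0.1555, 0.4195]), 'ee_rot': array([ 3.1413e+00, -2.0000e-04, -1.6060e+00]), 'force': array([-0.7102,  0.0953, -2.9055]), 'width': np.float64(0.0118)}
[0.47099239 0.07298606 0.39898593] [ 2.83530413e+00 -8.72133400e-04  3.10495904e+00]
w 0.54 227 [0.1519 0.156  0.1616] [0.1867 0.1985 0.2059]
w 0.55 293 [0.1514 0.1524 0.1611] [0.1871 0.1993 0.2058]
w 0.56 313 [0.151  0.1536 0.161 ] [0.187  0.199  0.2002]
w 0.57 316 [0.1507 0.1536 0.161 ] [0.1875 0.1989 0.2001]
w 0.58 288 [0.1505 0.153  0.1607] [0.1869 0.1989 0.2002]
w 0.59 190 [0.1501 0.1531 0.1601] [0.1866 0.1911 0.1924]
w 0.6 374 [0.1497 0.1539 0.1599] [0.1875 0.195  0.1997]
w 0.61 321 [0.1493 0.152  0.1597] [0.1873 0.1989 0.2001]
w 0.62 314 [0.1489 0.1516 0.1593] [0.1867 0.199  0.2003]
w 0.63 324 [0.1487 0.1512 0.1589] [0.1873 0.1989 0.2002]
w 0.64 536 [0.1394 0.1697 0.1842] [0.1855 0.1915 0.1995]
w 0.65 40 [0.17   0.1806 0.1847] [0.1855 0.1923 0.1968]
scene 0.2 1 [0.475 0.118 0.2  ] [0.475 0.118 0.2  ]
scene 0.205 4 [0.475 0.117 0.206] [0.477 0.12  0.21 ]
scene 0.21 1 [0.475 0.12  
[... 1816 characters left out ...]
.54 10 [0.155  0.1616 0.1663] [0.1812 0.1953 0.2069]
side 0.55 32 [0.1556 0.1635 0.1656] [0.1796 0.1932 0.2064]
side 0.56 26 [0.1521 0.1619 0.1671] [0.1798 0.1937 0.2019]
side 0.57 25 [0.1542 0.1625 0.1669] [0.1805 0.1922 0.2018]
side 0.58 24 [0.1566 0.1623 0.1655] [0.1803 0.1919 0.2019]
side 0.59 16 [0.1528 0.1624 0.1662] [0.183  0.1892 0.1937]
side 0.6 29 [0.1522 0.1616 0.1642] [0.1799 0.1914 0.2   ]
side 0.61 22 [0.1544 0.1621 0.1652] [0.1803 0.1929 0.2013]
side 0.62 25 [0.1501 0.161  0.1655] [0.1819 0.1932 0.2018]
side 0.63 28 [0.1523 0.1602 0.1636] [0.1803 0.1914 0.2012]
side 0.64 51 [0.1271 0.1608 0.1836] [0.1802 0.1955 0.2041]
side 0.65 40 [0.1288 0.1593 0.1842] [0.1849 0.2047 0.2068]
```

View pics/d.png

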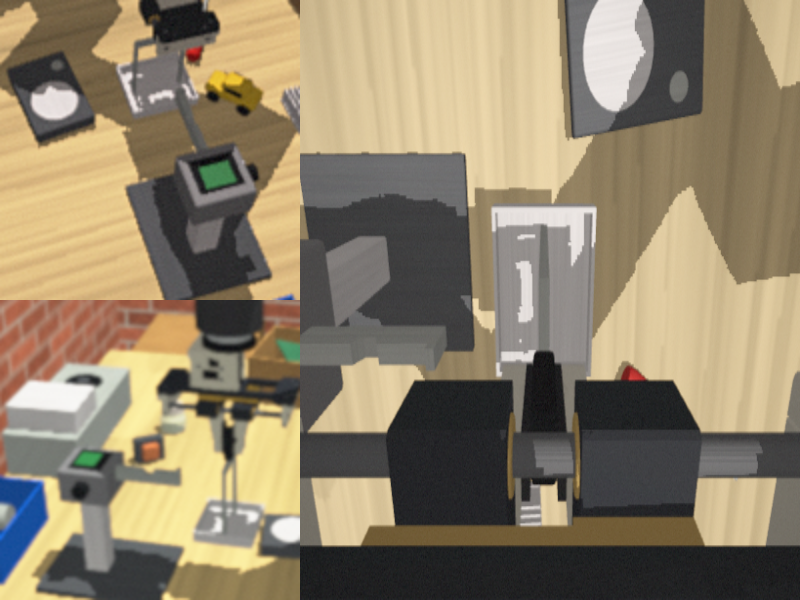

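Run:
```python
from h import *
z=np.load('w2.npz');p=z['p'];ok=z['d']>0
q=p[ok&(p[...,2]>.188)&(p[...,2]<.21)&(p[...,0]>.52)&(p[...,0]<.64)]
yc=.1562-.035*(q[:,0]-.555); q=q[abs(q[:,1]-yc)<.0038]
print('end x',q[:,0].min())
for x in np.arange(.54,.612,.002):
    s=q[abs(q[:,0]-x-.001)<.001]
    if len(s): print(round(x,3),len(s),np.median(s[:,2]).round(4),end='; ')
q=p[ok&(p[...,2]>.222)&(p[...,2]<.234)&(abs(p[...,0]-.475)<.03)]
print(); print('bar',q.min(0),q.max(0),q.mean(0)); 
q=p[ok&(p[...,2]>.1)&(p[...,2]<.135)&(abs(p[...,0]-.475)<.08)&(abs(p[...,1]-.155)<.1)]
print('tray',cv2.minAreaRect(q[:,:2].astype(np.float32)*1000),np.percentile(q[:,2],[5,50,95]))
```

```text
end x 0.5466184077128463
0.546 81 0.1985; 0.548 51 0.2048; 0.55 30 0.2055; 0.552 27 0.2053; 0.554 3 0.1999; 0.556 27 0.1996; 0.558 28 0.1993; 0.56 33 0.1993; 0.562 36 0.1994; 0.564 28 0.1993; 0.566 33 0.1994; 0.568 29 0.1993; 0.57 27 0.1993; 0.572 34 0.1993; 0.574 31 0.1993; 0.576 28 0.1993; 0.578 32 0.1991; 0.58 33 0.1995; 0.582 30 0.1991; 0.584 32 0.1994; 0.586 31 0.1995; 0.588 8 0.1995; 0.592 10 0.1917; 0.594 32 0.1912; 0.596 26 0.1914; 0.598 32 0.1912; 0.6 30 0.1915; 0.602 56 0.193; 0.604 64 0.1964; 0.606 43 0.199; 0.608 29 0.1992; 0.61 32 0.1992; 
bar [0.46800102 0.11676332 0.22244497] [0.47862755 0.14437446 0.23381595] [0.47261712 0.12930255 0.23121148]
tray ((473.5755615234375, 155.33999633789062), (100.1937026977539, 90.21969604492188), 87.80420684814453) [0.11150701 0.11277519 0.12772463]
```

The wrist depth puts the arm's outer end at x=0.547 and the notch's middle at x≈0.597, y≈0.155. The bail is aligned and clears the lip, so I'll move in endwise.

Request:
play_rows --targets '[[[-0.003,-0.015,0,0],[-0.0035,-0.045,0,0],[-0.0035,-0.08,0,0],[-0.0035,-0.11,0,0],[-0.0035,-0.1235,0,0]]]'

```text
t: 6.8
eef_pos: [0.6006, 0.1551, 0.4187]
ee_rot: [3.141, -0.001, -1.607]
force: [0.6, 0.1, -3.0]
width: 0.0117
```

Request:
play_rows --targets '[[[0,0,0,0],[0,0,0.005,0],[0,0,0.011,0],[0,0,0.016,0],[0,0,0.016,0]]]'

```text
t: 7.42
eef_pos: [0.5982, 0.1553, 0.4032]
ee_rot: [3.141, -0.0, -1.605]
force: [0.5, -0.0, -3.9]
width: 0.0114
```

```bash
(cat w.py; echo '
q=p[(d>0)&(p[...,2]>.075)&(p[...,2]<.13)&(abs(p[...,0]-.6)<.08)&(abs(p[...,1]-.155)<.08)]
print("tray",cv2.minAreaRect(q[:,:2].astype(np.float32)*1000),np.percentile(q[:,2],[5,50,95]))
im,d,c=grab("side","side3.png")
cv2.imwrite("pics/e.png",np.hstack([cv2.resize(im[130:250,160:280],(360,360),interpolation=2)[:,:,::-1],cv2.resize(cv2.imread("pics/w3.png"),(420,360))]))
')>w3.py; python3 w3.py w3
```

```text
{'t': np.float64(7.425), 'eef_pos': array([0.5982, 0.1553, 0.4032]), 'ee_rot': array([ 3.1409e+00, -3.0000e-04, -1.6054e+00]), 'force': array([ 0.5131, -0.0368, -3.8688]), 'width': np.float64(0.0114)}
[0.59419134 0.07280138 0.38274855] [ 2.83540647e+00 -1.24432224e-03  3.10556209e+00]
tray ((596.5960693359375, 155.1038055419922), (100.15132904052734, 90.22362518310547), 87.87457275390625) [0.09520186 0.09649896 0.11148657]
```

View pics/e.png

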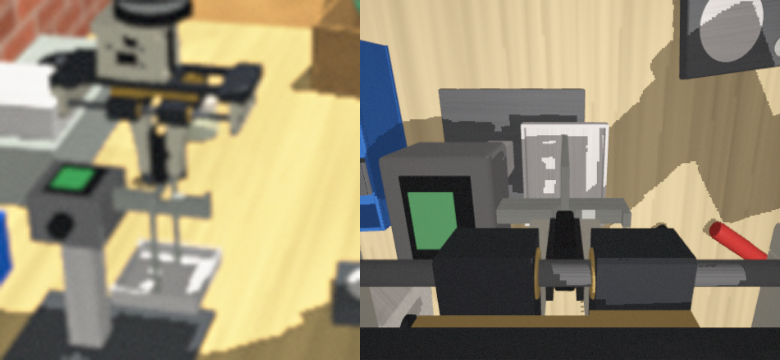

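The bail is around the arm, and the tray centre (0.5966, 0.1551) sits under the notch. I'll lower it, watching the force.

Request:
play_rows --targets '[[[0,0,0.003,0],[0,0,0.006,0],[0,0,0.008,0],[0,0,0.008,0]]]'

```text
t: 8.02
eef_pos: [0.5985, 0.1552, 0.3954]
ee_rot: [3.141, -0.0, -1.606]
force: [0.3, -0.0, -2.5]
width: 0.0122
```

Request:
play_rows --targets '[[[0,0,0.002,0],[0,0,0.003,0],[0,0,0.003,0]]]'

```text
t: 8.4
eef_pos: [0.5985, 0.1553, 0.3926]
ee_rot: [3.141, -0.0, -1.606]
force: [-0.1, -0.4, -3.4]
width: 0.0116
```

Already below the flat top (underside about 0.1935) and unloaded, so it's inside the notch. Continuing in small steps.

Request:
play_rows --targets '[[[0,0,0.001,0],[0,0,0.0015,0],[0,0,0.0015,0]]]'

```text
t: 8.78
eef_pos: [0.5986, 0.1553, 0.3913]
ee_rot: [-3.142, 0.0, -1.606]
force: [-0.4, 0.1, -2.4]
width: 0.0117
```

Request:
play_rows --targets '[[[0,0,0.0005,0],[0,0,0.001,0],[0,0,0.001,0]]]'

```text
t: 9.15
eef_pos: [0.5985, 0.1553, 0.3906]
ee_rot: [-3.141, 0.0, -1.606]
force: [-2.6, 0.0, 1.8]
width: 0.0116
```

Request:
play_rows --targets '[[[0,0.0005,0,0],[0,0.001,0,0],[0,0.001,0,0]]]'

```text
t: 9.52
eef_pos: [0.598, 0.1553, 0.3906]
ee_rot: [-3.14, 0.0, -1.606]
force: [2.3, -1.1, 0.9]
width: 0.0119
```

Request:
play_rows --targets '[[[0,0,0.0003,0],[0,0,0.0005,0],[0,0,0.0005,0]]]'

```text
t: 9.9
eef_pos: [0.5979, 0.1554, 0.3902]
ee_rot: [-3.14, 0.0, -1.606]
force: [4.4, -1.5, 4.9]
width: 0.0118
```

Request:
play_rows --targets '[[[0,-0.0005,0,0],[0,-0.0005,0,0]]]'

```text
t: 10.15
eef_pos: [0.5982, 0.1554, 0.3901]
ee_rot: [-3.141, 0.0, -1.606]
force: [2.3, -1.5, 5.4]
width: 0.012
```

Request:
play_rows --targets '[[[0,0,0.0004,0],[0,0,0.0007,0],[0,0,0.0007,0]]]'

```text
t: 10.52
eef_pos: [0.5981, 0.1553, 0.3897]
ee_rot: [-3.141, 0.0, -1.605]
force: [1.4, -0.3, 7.3]
width: 0.0117
```

Request:
play_rows --targets '[[[0,0,0.0004,0],[0,0,0.0004,0],[0,0,0.0004,0]]]'

```text
t: 10.9
eef_pos: [0.5981, 0.1553, 0.3895]
ee_rot: [-3.141, 0.0, -1.605]
force: [1.3, -0.8, 8.6]
width: 0.0116
```

Request:
play_rows --targets '[[[0,0,0,0],[0,0,0,0],[0,0,0,0]]]'

```text
t: 11.28
eef_pos: [0.5981, 0.1553, 0.3896]
ee_rot: [-3.141, 0.0, -1.605]
force: [0.7, -0.9, 8.6]
width: 0.0119
```

Request:
play_rows --targets '[[[0,0,0,0],[0,0,0,0],[0,0,0,0]]]'

```text
t: 11.65
eef_pos: [0.5981, 0.1553, 0.3896]
ee_rot: [-3.14, 0.0, -1.605]
force: [2.0, -1.9, 8.0]
width: 0.0118
```

Request:
play_rows --targets '[[[0,0,0.0004,0],[0,0,0.0004,0],[0,0,0.0004,0]]]'

```text
t: 12.02
eef_pos: [0.5981, 0.1553, 0.3894]
ee_rot: [-3.14, 0.0, -1.605]
force: [0.3, -2.1, 9.8]
width: 0.0117
```

Request:
play_rows --targets '[[[0,0,0,0],[0,0,0,0],[0,0,0,0]]]'

```text
t: 12.4
eef_pos: [0.5981, 0.1553, 0.3894]
ee_rot: [-3.14, 0.0, -1.605]
force: [0.3, -1.0, 11.0]
width: 0.012
```

Request:
play_rows --targets '[[[0,0,0,0],[0,0,0,0],[0,0,0,0]]]'

```text
t: 12.78
eef_pos: [0.5981, 0.1553, 0.3894]
ee_rot: [-3.14, 0.0, -1.605]
force: [1.7, -0.6, 10.2]
width: 0.0122
```

The tug held at about 10 N for over 0.5 s with the bar staying in place. I'll ease off and then open partly.

Request:
play_rows --targets '[[[0,0,-0.001,0],[0,0,-0.002,0],[0,0,-0.0023,0],[0,0,-0.0023,0]]]'

```text
t: 13.28
eef_pos: [0.5981, 0.1554, 0.3904]
ee_rot: [-3.141, 0.0, -1.606]
force: [2.8, -0.1, 3.9]
width: 0.0118
```

```bash
python3 -c "
from station import arm
s=arm.get_state();print(s['force'],s['moment'],s['eef_pos'])"
```

```text
[ 2.78733436 -0.12861313  3.92232631] [-0.24257737 -1.49674863  0.05612552] [0.5981417  0.15537377 0.39038631]
```

Request:
play_rows --targets '[[[0,0,-0.0008,0],[0,0,-0.0008,0],[0,0,-0.0008,0]]]'

```text
t: 13.65
eef_pos: [0.5978, 0.1554, 0.3908]
ee_rot: [3.14, -0.0, -1.606]
force: [1.9, 1.7, 0.5]
width: 0.0123
```

Request:
play_rows --targets '[[[0,-0.0002,-0.0003,0],[0,-0.0003,-0.0004,0],[0,-0.0003,-0.0004,0]]]'

```text
t: 14.02
eef_pos: [0.598, 0.1553, 0.3911]
ee_rot: [3.14, -0.0, -1.606]
force: [-0.9, 0.3, -1.7]
width: 0.0122
```

Request:
play_rows --targets '[[[0,0,0,0],[0,0,0,0],[0,0,0,0]]]' --newtons 3

```text
t: 14.4
eef_pos: [0.5982, 0.1552, 0.3914]
ee_rot: [3.141, -0.0, -1.606]
force: [-0.5, -1.3, -2.3]
width: 0.0118
```

Request:
play_rows --targets '[[[0,0,0,0],[0,0,0,0],[0,0,0,0],[0,0,0,0]]]' --grip 165

```text
t: 14.9
eef_pos: [0.5984, 0.1553, 0.3918]
ee_rot: [-3.141, 0.0, -1.606]
force: [0.5, 0.0, 0.2]
width: 0.0312
```

```bash
(cat w.py; echo '
q=p[(d>0)&(p[...,2]>.06)&(p[...,2]<.11)&(abs(p[...,0]-.6)<.08)&(abs(p[...,1]-.155)<.08)]
print("tray",cv2.minAreaRect(q[:,:2].astype(np.float32)*1000),np.percentile(q[:,2],[5,50,95]))
q=p[(d>0)&(p[...,2]>.215)&(p[...,2]<.26)&(abs(p[...,0]-.598)<.03)&(abs(p[...,1]-.155)<.03)]
')>w4.py; python3 w4.py w4
```

```text
{'t': np.float64(14.9), 'eef_pos': array([0.5984, 0.1553, 0.3918]), 'ee_rot': array([-3.1413e+00,  1.0000e-04, -1.6057e+00]), 'force': array([0.4888, 0.0467, 0.1889]), 'width': np.float64(0.0312)}
[0.59441195 0.07277612 0.37125133] [ 2.83501907e+00 -3.57168489e-04  3.10528066e+00]
tray ((610.5866088867188, 146.04306030273438), (82.55564880371094, 118.90030670166016), 87.96763610839844) [0.08285835 0.08414911 0.09908405]
```

View pics/w4.png

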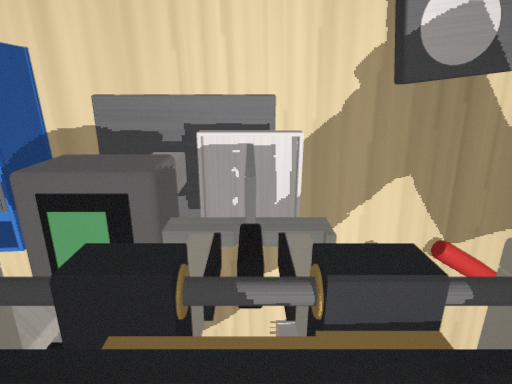

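The fingers are clear of the tab on both sides, with the bar seated in the notch. Retracting straight up.

Request:
play_rows --targets '[[[0,0,-0.005,0],[0,0,-0.02,0],[0,0,-0.045,0],[0,0,-0.075,0],[0,0,-0.09,0]]]'

```text
t: 15.58
eef_pos: [0.5985, 0.1553, 0.4846]
ee_rot: [-3.138, 0.002, -1.606]
force: [0.5, 0.4, -0.2]
width: 0.0311
```

Request:
play_rows --targets '[[[0,0.03,-0.01,0],[0,0.07,-0.02,0],[0,0.1,-0.02,0],[0,0.11,-0.02,0],[0,0.11,-0.02,0]]]'

```text
t: 16.2
eef_pos: [0.4882, 0.1592, 0.5021]
ee_rot: [-3.141, 0.001, -1.605]
force: [-0.1, -0.3, -0.1]
width: 0.0307
```

Request:
play_rows --targets '[[[0,0,0,0],[0,0,0,0],[0,0,0,0],[0,0,0,0],[0,0,0,0]]]'

```text
t: 16.82
eef_pos: [0.4885, 0.1591, 0.5015]
ee_rot: [3.141, -0.0, -1.606]
force: [0.1, 0.0, 0.1]
width: 0.031
```

```bash
(cat w.py; echo '
def look(n,d,p):
    q=p[(d>0)&(p[...,2]>.205)&(p[...,2]<.26)&(abs(p[...,0]-.598)<.025)&(abs(p[...,1]-.155)<.045)]
    if len(q): print(n,"tab/bar",len(q),q.mean(0).round(4),q.max(0).round(4))
    q=p[(d>0)&(p[...,2]>.07)&(p[...,2]<.12)&(abs(p[...,0]-.598)<.056)&(abs(p[...,1]-.155)<.06)]
    if len(q)>30:
        q=q[q[:,2]<np.percentile(q[:,2],60)]
        A=np.c_[q[:,:2]-[.598,.155],np.ones(len(q))];s=np.linalg.lstsq(A,q[:,2],rcond=None)[0];print(n,"tray floor slope deg, z",np.degrees(s[:2]).round(2),s[2].round(4))
look("wrist",d,p)
for n in("scene","side"):
    im,d,c=grab(n,n+"5.png"); look(n,d,cloud(d,c))
a=cv2.imread("pics/scene5.png");b=cv2.imread("pics/side5.png")
cv2.imwrite("pics/f.png",np.hstack([cv2.resize(a[130:280,210:360],(400,400)),cv2.resize(b[130:280,150:300],(400,400))]))
')>w5.py; python3 w5.py w5
```

```text
{'t': np.float64(16.825), 'eef_pos': array([0.4885, 0.1591, 0.5015]), 'ee_rot': array([ 3.1414e+00, -1.0000e-04, -1.6058e+00]), 'force': array([0.1203, 0.0129, 0.1003]), 'width': np.float64(0.031)}
[0.48453942 0.07660555 0.48105593] [ 2.83523736e+00 -7.09487327e-04  3.10514820e+00]
wrist tab/bar 1156 [0.5935 0.1527 0.2358] [0.6024 0.1669 0.2509]
wrist tray floor slope deg, z [-0.05  0.03] 0.0836
scene tab/bar 139 [0.6018 0.1532 0.231 ] [0.6072 0.1914 0.2531]
scene tray floor slope deg, z [-0.7  -0.44] 0.085
side tab/bar 91 [0.5953 0.1642 0.231 ] [0.6041 0.1937 0.2524]
side tray floor slope deg, z [-0.25 -0.01] 0.0858
```

View pics/f.png

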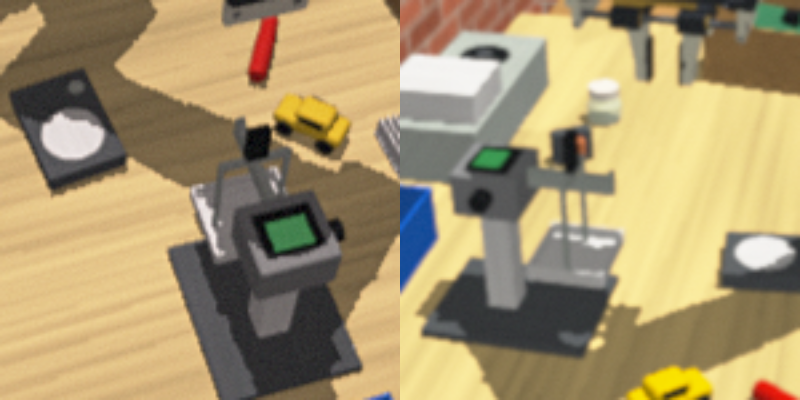

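The pan hangs level from the notch, the gripper is well clear, and the other things haven't moved.

```bash
python3 -c "
from station import job_done;print(job_done())"
```

```text
the job is handed in; nothing more can be done
None
```

The pan is hanging on the scale arm with its crossbar caught in the notch. I handed the job in at about 17 s of the 70 s.

- **Hanging it:** I gripped the pan by its black tab, passed the bail over the arm endwise and lowered the crossbar into the notch at x ≈ 0.597 m.
- **Tug:** I tugged down with 8–11 N for about 2 s; the last 0.75 s or so read 10–11 N. With the roughly 3 N pan, the load on the arm was about 14 N at most. That is longer than the half second asked, because I raised the pull in small steps. The bar stayed seated.
- **Release:** I eased the load off, let go, and backed away.

**Last checks:**
- **Level:** The wrist camera puts the tray within 0.1° of level. The scene and side cameras, with fewer points, read up to 0.7° and 0.3°.
- **Height:** The tab's top is at 0.251 m by the wrist camera, which fits the crossbar resting on the notch floor.
- **Stillness:** I took only one set of pictures after letting go, about 2 s later, so I did not measure stillness over time.
- **Robot clear:** The measured force is near zero and the gripper touches nothing.
- **Bystanders:** The ones in the final pictures show no sign of having moved; I judged that by eye only.
- **Camera disagreement:** The fixed cameras disagreed with each other by about 5 mm in x and y, so I used the wrist camera for alignment.

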